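Check the three arms of a hub on the dial gauge and rack it

TASK

Pick up the three-armed hub by its stem and, keeping it upright, present the flat end of each arm in turn squarely to the dial gauge's plunger: first the narrow arm, then the middle-width arm, then the wide arm. Each time press the plunger about halfway in (5 mm of its 10 mm) with the middle of the arm's end face and hold still for half a second, never driving the plunger to its stop. Then set the hub gently upright on the narrow raised rail, centred across it and between the two round spindles already there, and let go; do not drop it, and leave all four round spindles where they stand.

Things in the scene. Friction and masses are not known exactly. Their poses are not given: they have to be found in the camera images.
- hub: loose aluminium hub, upright, 0.36-0.6 kg, 112 mm tall; the only part with arms. Origin: centre of underside, z up its axis. Round core dia. 44 mm up to height 44; three flat-ended arms at heights 20 to 44, ends 34 mm from the axis: 16 mm wide (narrow, along +x), 27 (middle, 120 deg counterclockwise from above), 40 (wide, 240 deg). Heights 44 to 112: round stem dia. 26 mm, to grip at any yaw
- hub_narrow (a point): middle of the end face of the hub's narrow arm (16 wide x 24 mm high), 34 mm from the axis, 32 mm above the hub's underside; its x axis points straight out of the face
- hub_middle (a point): the same for the middle arm (27 wide x 24 mm high)
- hub_wide (a point): the same for the wide arm (40 wide x 24 mm high)
- gauge: dial gauge on a block-shaped magnetic stand (60 x 50 x 55 mm), fixed to the bench. Origin: centre of the block's underside. A column carries a round dial (dia. 58, 22 mm thick, lying flat, white face up, centred 25 mm towards -x of the origin) at 140 mm height; a level plunger points along the gauge's -x. Highest point 160 mm (column, 18 mm towards +x)
- plunger_tip (a point): rounded tip (diameter 10 mm) of the gauge's plunger; free, it lies 100 mm from the gauge's origin along its -x, 140 mm above the bench; it moves with the plunger
- plunger (a joint): how far the plunger is pressed in, towards the gauge's +x: 0 m free (sprung out), 0.010 m at its stop; the spring gives 0.6 N to 1.6 N
- rail: narrow raised steel rail fixed to the bench, an I section 250 mm long along its y, flat top 40 mm wide along its x and 60 mm above the bench (base flange 90 mm wide, 12 mm high). Origin: centre of its underside. The free place for the hub is at the middle of its length
- spindle_a: round stepped steel spindle, no arms, 80 mm tall, diameter 36 mm, loose, standing on the bench; origin: centre of its underside
- spindle_b: another one, the same, standing on the bench
- spindle_c: another one, the same, standing on the rail 85 mm from the rail's middle towards its +y
- spindle_d: another one, the same, standing on the rail 85 mm from the rail's middle towards its -y

How it is judged (in metres and radians):
On the way, in this order (a step that is already met when the one before it is completed fails the run):
1. narrow arm presses the plunger 2 to 9 mm in for 0.3 s: tip within 10 mm of its end face's middle, arm in line with the plunger and hub upright within 10 degrees (distance between hub_narrow and plunger_tip below 0.01 m and angle between the x axis of hub_narrow and the x axis of gauge, either way round below 0.175 rad and angle between hub's own z axis and vertical below 0.175 rad and value of joint plunger between 0.002 and 0.009 m), for 0.3 s.
2. middle arm presses the plunger 2 to 9 mm in for 0.3 s: tip within 10 mm of its end face's middle, arm in line with the plunger and hub upright within 10 degrees (distance between hub_middle and plunger_tip below 0.01 m and angle between the x axis of hub_middle and the x axis of gauge, either way round below 0.175 rad and angle between hub's own z axis and vertical below 0.175 rad and value of joint plunger between 0.002 and 0.009 m), for 0.3 s.
3. wide arm presses the plunger 2 to 9 mm in for 0.3 s: tip within 10 mm of its end face's middle, arm in line with the plunger and hub upright within 10 degrees (distance between hub_wide and plunger_tip below 0.01 m and angle between the x axis of hub_wide and the x axis of gauge, either way round below 0.175 rad and angle between hub's own z axis and vertical below 0.175 rad and value of joint plunger between 0.002 and 0.009 m), for 0.3 s.
At the end, for the whole second after the job is handed in: the hub stands at rest on the rail's top, upright within 3.4 degrees, its axis within 12 mm of the rail's centre line and within 40 mm of the middle of its length (between the two spindles), let go, and the plunger is free again (z of hub in the frame of rail between 0.056 and 0.064 m and x of hub in the frame of rail between -0.012 and 0.012 m and y of hub in the frame of rail between -0.04 and 0.04 m and angle between hub's own z axis and vertical below 0.06 rad and linear speed of hub below 0.02 m/s and contact force between hub and rail above 1 N and value of joint plunger below 0.001 m); the robot touches nothing.
It fails at once if the plunger is driven to its stop (9.7 mm or more) (value of joint plunger above 0.0097 m).
It fails at once if the hub is dropped or knocked over (faster than 0.5 m/s, not held by the fingers) (contact force between the fingers and hub below 0.3 N and linear speed of hub above 0.5 m/s).
It fails at once if a round spindle is moved by more than 20 mm or tipped (distance of any of spindle_a, spindle_b, spindle_c, spindle_d from where it was at the start of the episode above 0.02 m or angle between any of spindle_a, spindle_b, spindle_c, spindle_d's own z axis and vertical above 0.3 rad).
It also fails if it takes over 72 s, if anything falls off the work surface, if the arm or the gripper's body presses on something with over 40 N, if the wrist force passes 120 N, or if a joint passes its speed limit or range.

ROBOT

A 6-joint arm with a two-finger parallel gripper is mounted at the origin on the work surface. World frame = base frame: x ahead of the robot, y to its left, z up, the work surface at z = 0. Lengths are in mm, angles in rad, forces in N, time in s.
With the tool pointing down it reaches from about 350 to 975 mm from the base axis. Payload 7.1 kg.
Tool frame: the origin (TCP) lies midway between the tips of the shut fingers; the grasp point (between the pads) lies 19 mm behind it; z points along the fingers, y is the line along which they close (so a half turn about z gives the same grasp; the last joint's range is limited). The gripper opens to 88 mm and grips with 3 to 60 N. Pads are 20 mm wide; open, the fingers measure 115 mm over their backs; the gripper's body (75 mm by 178 mm) begins 61 mm behind the grasp point.
Start: joints at [-1.313, 0.423, 1.63, -0, 1.089, -0.019], TCP at [170.818, -601.187, 222.675] pointing down, gripper open.
Joint ranges: [-3, 3], [-0.9, 2.11], [0.09, 2.58], [-1.31, 4.45], [0.11, 2.69], [-2.54, 2.54]. Speed limits (rad/s): [2.39, 2.39, 3.01, 3.14, 3.14, 3.14].

INTERFACE

Orientations are given as a rotation vector (axis times angle).
In Python, from workcell import ctrl gives the robot as it stands.
- The arm moves only by the shell command python3 -m pendant 'ROWS'. ROWS is a JSON object of lists of equal length, an entry for each row: "grip": the opening, from -1 (shut) to 1 (fully open); "linear": the shift along the tool's x, y, z in mm, a list of three; "angular": the turn, a rotation vector about the tool's x, y, z in rad, a list of three. In form: {"grip": [grip, ...], "linear": [[tx, ty, tz], ...], "angular": [[ax, ay, az], ...]}. A call has 1 to 12 rows; each row shifts and turns the commanded pose from where the row before left it, along the tool's axes as they then stand; what a row does not reach is not made up. A row lasts 1/12 s, in which the tool goes at most 41.7 mm and 7.16 degrees, less where a joint would pass 70% of its speed; a pose out of reach is approached as far as the arm can. A call with a gripper value outside its range is refused whole. The fingers move at their own pace and stop on an object; the grip force is fixed at half the most. Time passes only in rows, so rows that do not move let the fingers close. It gives the time, the measured TCP pose, the force, the opening and the grip force at its end, in the units of the state.
- ctrl.get_obs(): the state, without advancing time (a new reading comes with each control period).
- ctrl.get_image(name): name is "scene" or "top"; returns the picture (400x640x3 uint8, red, green, blue); there is no depth.
- ctrl.camera_params(name): a dict with "vfov" (degrees; the focal length in pixels is half the picture's height over the tangent of half this angle, whatever the lens; pixels are square), "cx", "cy" (the principal point, pixels), "k1" (the pictures are not rectified: a ray, as slopes to the right and down, at radius r is drawn at 1 + k1 r^2 times it, then the intrinsics apply), "R" (3x3) and "t" (3): a world point X has camera coordinates R X + t. Camera axes: x right, y down, z forward; pixel columns grow to the right and rows downward; lengths in mm; the calibration is good to about 2 mm. A picture is of the moment at which its call begins. camera_params takes no time and is no camera call.
- ctrl.close_job(): hands the job in; it is judged then, once.
The state is a dict: "t": time; "qpos": joint angles; "qvel": joint speeds; "joint_torque": joint torques, N m; "ee_pos": TCP position; "orientation": TCP orientation; "ft_force": force on the tool from outside, world axes, zero at the start; "moment": the same for the moment, N m; "width": finger opening in mm; "grasp_force": force on a finger pad.
Only numpy, scipy, OpenCV 4.12 (cv2) and the standard library are available. Lean on these libraries where they do the work, as an engineer would, in place of code of your own. Each camera call takes 0.05 s, during which the arm holds its last target. There are 200 camera calls.

## Working session

There is one attempt and no reset: what is moved stays moved. The work goes in short steps, Python scripts to look and compute and a shell command to move; the robot and the scene stay as the last step left them, time stands still between calls to the robot, and variables do not carry over. Pictures are saved under pics/ and viewed, at most 10 in all, crops included, and the job is handed in when it is done.

```bash
mkdir -p pics; ls; cat > h.py <<'E'
import numpy as np, cv2
from workcell import ctrl
from scipy.spatial.transform import Rotation as R
def K(p):
    f=200/np.tan(np.radians(p['vfov'])/2); return f
def ray(p,u,v):
    f=K(p); d=np.array([[[u,v]]],float)
    M=np.array([[f,0,p['cx']],[0,f,p['cy']],[0,0,1]])
    s=cv2.undistortPoints(d,M,np.array([p['k1'],0,0,0.]))[0,0]
    Rm=np.array(p['R']);t=np.array(p['t'])
    return -Rm.T@t, Rm.T@np.array([s[0],s[1],1])
def onz(p,u,v,z):
    c,d=ray(p,u,v); return c+d*(z-c[2])/d[2]
def proj(p,X):
    f=K(p);M=np.array([[f,0,p['cx']],[0,f,p['cy']],[0,0,1]])
    return cv2.projectPoints(np.array(X,float).reshape(-1,1,3),cv2.Rodrigues(np.array(p['R']))[0],np.array(p['t'],float),M,np.array([p['k1'],0,0,0.]))[0][:,0]
def snap(n,f):
    im=np.array(ctrl.get_image(n)); cv2.imwrite('pics/'+f,im[:,:,::-1]); return im
E
python3 - <<'E'
from h import *
for n in('scene','top'):
    snap(n,n+'0.png');p=ctrl.camera_params(n);print(n,p,'cam',ray(p,320,200)[0])
print(ctrl.get_obs())
E
```

```text
pics
scene {'vfov': 46.944731943065705, 'cx': 324.78869122746306, 'cy': 195.15356239195353, 'k1': -0.0017571951516657108, 'R': array([[ 0.54123073,  0.84076455, -0.01357459],
       [ 0.64843505, -0.42759034, -0.62984005],
       [-0.53535154,  0.33208655, -0.77660624]]), 't': array([-273.36110024, -329.67893071, 1478.87363726])} cam [1153.44408971 -402.24925176  937.14673067]
top {'vfov': 49.09484585133309, 'cx': 314.1838580369356, 'cy': 203.63898808638442, 'k1': -0.04693558816678729, 'R': array([[ 0.01147125, -0.99991939, -0.00544282],
       [-0.99724129, -0.01104098, -0.07340236],
       [ 0.07333635,  0.00626982, -0.99728756]]), 't': array([ -49.80343214,  564.54532716, 1341.30566614])} cam [ 465.19275289  -51.97603021 1378.83533943]
{'t': 0.1, 'qpos': array([-1.31300293e+00,  4.23733223e-01,  1.63060005e+00,  4.22167656e-05,
        1.08863776e+00, -1.90410457e-02]), 'qvel': array([ 0.00117465, -0.00049187, -0.00293867,  0.00057564, -0.00113385,
        0.00121582]), 'joint_torque': array([-5.43528331e-04, -5.45617890e+01, -2.74324054e+01,  6.45559095e-02,
        1.87566160e-02, -3.04104935e-05]), 'ee_pos': array([ 170.70190664, -600.70983599,  222.00423924]), 'orientation': array([-3.11018962e+00, -4.33243352e-01,  1.99453335e-04]), 'ft_force': array([ 0.62299762, -0.07873254, -0.07564702]), 'moment': array([-0.01031818,  0.01725601,  0.02557486]), 'grasp_force': 0.0, 'width': 88.059610431003}
```

View pics/scene0.png

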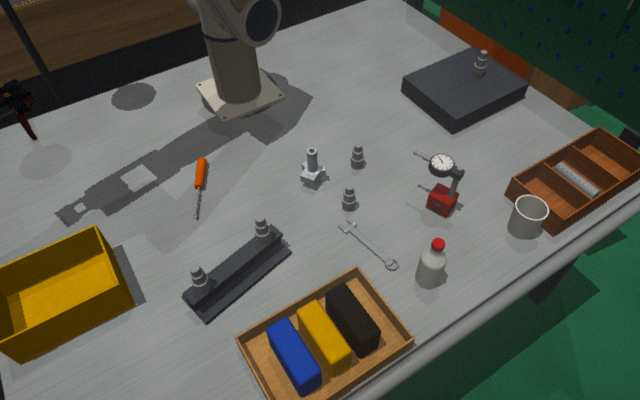

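View pics/top0.png

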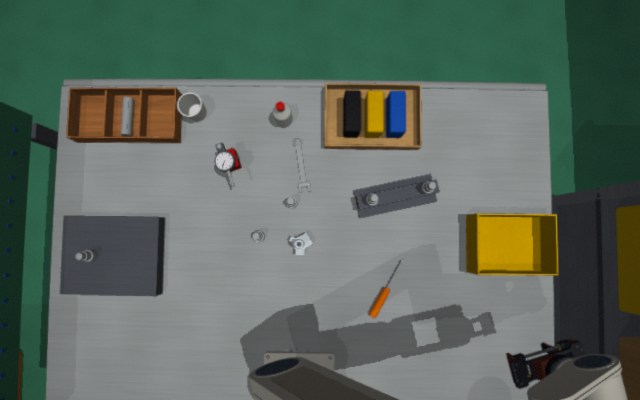

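The top view shows the hub near (299,243), loose spindles at (258,236) and (290,202), the gauge dial at (224,160), and the rail from (355,208) to (437,184). The scene view has the hub at (312,165), the dial at (441,162) and the rail at (237,272).

```bash
python3 - <<'E'
import cv2,numpy as np
t=cv2.imread('pics/top0.png');s=cv2.imread('pics/scene0.png')
def c(i,x,y,w,h,k=8): return cv2.resize(i[y:y+h,x:x+w],(w*k,h*k),interpolation=cv2.INTER_CUBIC)
a=np.hstack([c(t,278,226,45,37),c(t,205,138,50,37)])
b=np.hstack([c(s,292,140,45,37),c(s,405,145,50,37)])
cv2.imwrite('pics/crop0.png',np.vstack([a,b]))
cv2.imwrite('pics/crop1.png',np.vstack([c(t,345,170,100,50),c(s,180,210,100,50) ])[:,:][:600] if 0 else cv2.resize(np.vstack([t[168:220,345:445],s[210:322,180:292][::1,:100]]),None,fx=3.6,fy=3.6))
E
```

```text
(no output)
```

View pics/crop0.png

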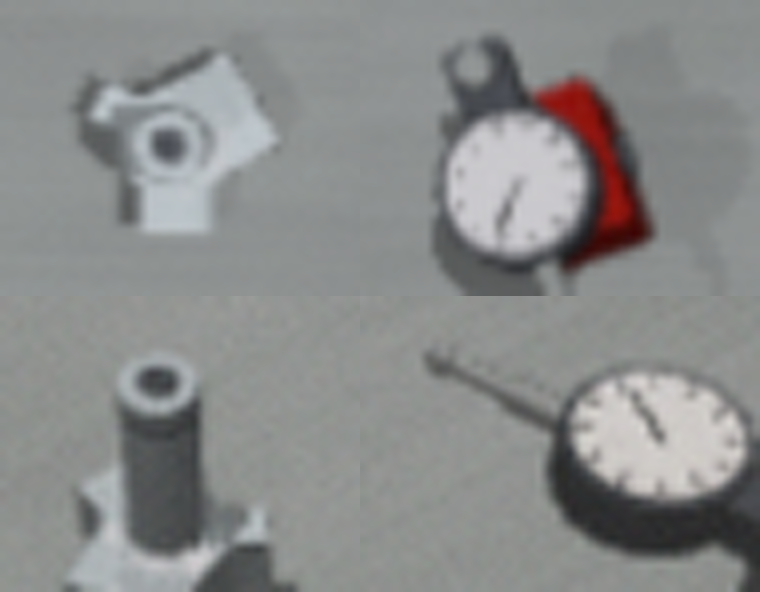

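Top view: stem hole at (299,244), narrow arm pointing up-left, middle arm down (end near (300,255)), wide arm up-right (end near (309.5,238)). The dial centre is at (224.5,161) and the column top at (219.5,146). In the scene view the plunger tip is at (414.4,153).

```bash
python3 - <<'E'
from h import *
t=ctrl.camera_params('top');s=ctrl.camera_params('scene')
r=lambda a:np.round(a,1)
def loc(x,y,ox,oy): return (x/8+ox-.5+.06, y/8+oy-.5+.06)
hub=onz(t,*loc(168,145,278,226),112); print('hub top',r(hub))
print('hub scene',r(onz(s,*loc(158,383-296,292,140),112)))
for n,x,y in(('mid',176,235),('wide',252,98),('nar',95,95)):
    q=onz(t,*loc(x,y,278,226),44); d=q-hub; print(n,r(q),r(np.hypot(*d[:2])),r(np.degrees(np.arctan2(d[1],d[0]))))
d1=onz(t,*loc(156,185,205,138),151);d2=onz(s,*loc(298,436-296,405,145),151);col=onz(t,*loc(115,65,205,138),160)
tip=onz(s,*loc(75,64,405,145),140);print('dial',r(d1),r(d2),'col',r(col),'tip',r(tip))
print('tip predicted in top',proj(t,tip))
for n,a,b in(('dial-tip',tip,d2),('dial-tip',tip,d1),('dial-col',d1,col)):
    d=(b-a);print(n,r(np.hypot(*d[:2])),r(np.degrees(np.arctan2(d[1],d[0]))))
T=cv2.imread('pics/top0.png');S=cv2.imread('pics/scene0.png')
up=lambda i,x,y,w,h:cv2.resize(i[y:y+h,x:x+w],(400,300),interpolation=cv2.INTER_CUBIC)
cv2.imwrite('pics/crop1.png',np.vstack([np.hstack([up(T,345,160,100,75),up(T,215,160,40,30)]),np.hstack([up(S,180,210,120,90),up(S,405,145,40,30)])]))
E
```

```text
hub top [ 4.421e+02 -3.000e-01  1.120e+02]
hub scene [444.7   0.5 112. ]
mid [406.9  -1.   44. ] 35.2 -178.8
wide [459.  -29.2  44. ] 33.5 -59.6
nar [459.5  30.5  44. ] 35.4 60.6
dial [675.1 213.3 151. ] [678.  214.5 151. ] col [716.3 227.2 160. ] tip [611.1 188.6 140. ]
tip predicted in top [[232.85612709 183.60090038]]
dial-tip 71.7 21.2
dial-tip 68.6 21.1
dial-col 43.5 18.6
```

View pics/crop1.png

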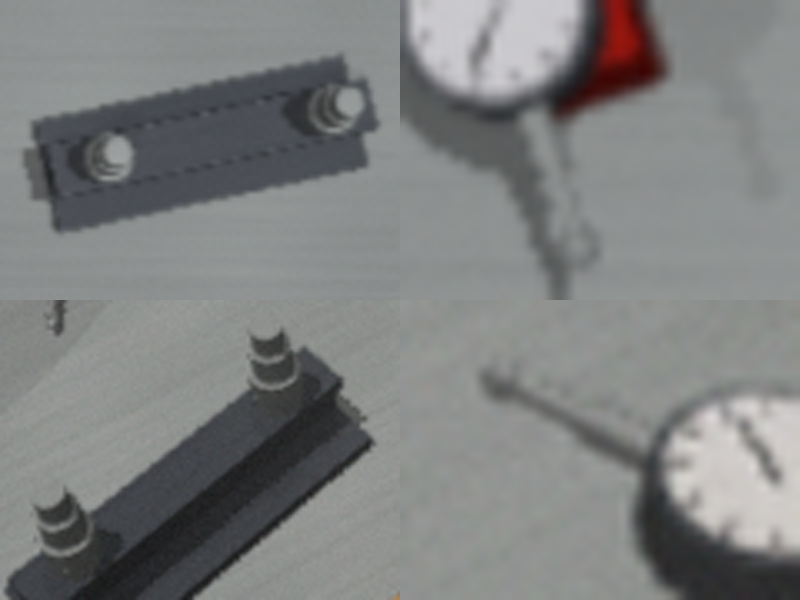

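The crop shows the plunger tip centred near (233,184.5) in the top view and (414.7,153) in the scene view. In the top view the rail's upper flange runs from (356,203) to (438,186), with spindle tops at about (373.5,198) and (432,185.5).

```bash
python3 - <<'E'
from h import *
t=ctrl.camera_params('top');s=ctrl.camera_params('scene')
r=lambda a:np.round(a,1)
k=4;T=lambda x,y,z:onz(t,345+x/k-.4,160+y/k-.4,z)
c=[T(*q,60) for q in((42,145),(52,200),(365,80),(378,130))]
m=sum(c)/4;print('corners',r(c),'mid',r(m));
d=(c[0]+c[1]-c[2]-c[3])/2;print(r(np.linalg.norm(d)),np.degrees(np.arctan2(d[1],d[0])),r(np.linalg.norm(c[0]-c[1])))
a,b=T(117,150,140),T(350,102,140);d=a-b;print('spindles',r(a),r(b),r((a+b)/2),r(np.linalg.norm(d)),np.degrees(np.arctan2(d[1],d[0])))
S=lambda x,y,z:onz(s,180+x/3.333-.35,210+(y-300)/3.333-.35,z)
a,b=S(268,332,140),S(52,492,140);d=b-a;print('sc spindles',r(a),r(b),r((a+b)/2),r(np.linalg.norm(d)),np.degrees(np.arctan2(d[1],d[0])))
e=[S(302,347,60),S(343,383,60)];print('sc end',r(e),'half-length mid of end',r(sum(e)/2))
print('tip top',r(onz(t,232.55,184.05,140)),'spindle_ab tops',r(onz(t,258,234.5,80)),r(onz(t,290.5,201,80)))
o=ctrl.get_obs();M=R.from_rotvec(o['orientation']).as_matrix();print(r(M*100))
E
```

```text
corners [[ 587.2 -167.1   60. ]
 [ 545.6 -174.9   60. ]
 [ 639.5 -412.6   60. ]
 [ 601.5 -422.1   60. ]] mid [ 593.4 -294.2   60. ]
252.2 102.3880118858516 42.3
spindles [ 576.8 -213.4  140. ] [ 613.  -379.8  140. ] [ 594.9 -296.6  140. ] 170.3 102.28501712612345
sc spindles [ 583.5 -213.2  140. ] [ 617.3 -376.1  140. ] [ 600.4 -294.6  140. ] 166.3 -78.25768559027212
sc end [[ 551.  -180.3   60. ]
 [ 593.3 -171.2   60. ]] half-length mid of end [ 572.2 -175.8   60. ]
tip top [609.8 189.4 140. ] spindle_ab tops [467.2 121.6  80. ] [567.8  26.8  80. ]
[[  96.2   27.3   -0. ]
 [  27.3  -96.2    0.1]
 [   0.    -0.1 -100. ]]
```

```bash
cat >> h.py <<'E'
def rel(x,y,z,yaz=None):
    o=ctrl.get_obs();Q=R.from_rotvec(o['orientation']);p=o['ee_pos'];M=Q.as_matrix()
    cur=np.degrees(np.arctan2(M[1,1],M[0,1]))
    print('t',round(o['t'],2),'pos',p.round(1),'yaz',round(cur,2),'j6',o['qpos'][5].round(2),'w',round(o['width'],1),'gf',round(o['grasp_force'],1),'ft',np.round(o['ft_force'],1))
    print('lin before turn',(M.T@(np.array([x,y,z])-p)).round(1))
    if yaz is not None:
        a=np.radians(yaz); T=np.array([[-np.sin(a),np.cos(a),0],[np.cos(a),np.sin(a),0],[0,0,-1]]).T
        T=np.column_stack([[-np.sin(a),np.cos(a),0],[np.cos(a),np.sin(a),0],[0,0,-1]])
        if np.linalg.det(T)<0: T[:,0]*=-1
        print('turn',R.from_matrix(M.T@T).as_rotvec().round(4),'lin after turn',(T.T@(np.array([x,y,z])-p)).round(1))
E
A='{"grip":[1,1,1,1,1,1,1,1,1,1,1,1],"linear":[[17.8,-21,0],[17.8,-21,0],[17.8,-21,0],[17.8,-21,0],[17.8,-21,0],[17.8,-21,0],[17.8,-21,0],[17.8,-21,0],[17.8,-21,0],[17.8,-21,0],[17.8,-21,0],[17.8,-21,0]],"angular":[[0,0,0],[0,0,0],[0,0,0],[0,0,0],[0,0,0],[0,0,0],[0,0,0],[0,0,0],[0,0,0],[0,0,0],[0,0,0],[0,0,0]]}' ; unset A
python3 -m pendant '{"grip":[1,1,1,1,1,1,1,1,1,1,1,1],"linear":[[17.8,-21,0],[17.8,-21,0],[17.8,-21,0],[17.8,-21,0],[17.8,-21,0],[17.8,-21,0],[17.8,-21,0],[17.8,-21,0],[17.8,-21,0],[17.8,-21,0],[17.8,-21,0],[17.8,-21,0]],"angular":[[0,0,0],[0,0,0],[0,0,0],[0,0,0],[0,0,0],[0,0,0],[0,0,0],[0,0,0],[0,0,0],[0,0,0],[0,0,0],[0,0,0]]}'
python3 -c "
from h import *
rel(443.4,0.1,160,57.4)"
```

```text
t: 1.1
ee_pos: [307.5, -299.0, 222.5]
orientation: [-3.111, -0.433, 0.0]
ft_force: [0.2, 0.1, -0.5]
width: 87.6
grasp_force: 0.0
t 1.1 pos [ 307.5 -299.   222.5] yaz -74.16 j6 0.5 w 87.6 gf 0.0 ft [ 0.2  0.1 -0.5]
lin before turn [ 212.4 -250.6   62.6]
turn [-4.0000e-04 -3.0000e-04 -2.2961e+00] lin after turn [ 46.7 325.2  62.5]
```

```bash
python3 -m pendant '{"grip":[1,1,1,1,1,1,1,1,1,1,1,1],"linear":[[17.7,-20.9,0],[17.7,-20.9,0],[17.7,-20.9,0],[17.7,-20.9,0],[17.7,-20.9,0],[17.7,-20.9,0],[17.7,-20.9,0],[17.7,-20.9,0],[17.7,-20.9,0],[17.7,-20.9,0],[17.7,-20.9,0],[17.7,-20.9,0]],"angular":[[0,0,0],[0,0,0],[0,0,0],[0,0,0],[0,0,0],[0,0,0],[0,0,0],[0,0,0],[0,0,0],[0,0,0],[0,0,0],[0,0,0]]}' >/dev/null
python3 -m pendant '{"grip":[1,1,1,1,1,1,1,1,1,1],"linear":[[0,0,0],[0,0,0],[0,0,0],[0,0,0],[0,0,0],[0,0,0],[0,0,0],[0,0,0],[0,0,0],[0,0,0]],"angular":[[0,0,-0.115],[0,0,-0.115],[0,0,-0.115],[0,0,-0.115],[0,0,-0.115],[0,0,-0.115],[0,0,-0.115],[0,0,-0.115],[0,0,-0.115],[0,0,-0.115]]}' >/dev/null
python3 -m pendant '{"grip":[1,1,1,1,1,1,1,1,1,1,1],"linear":[[0,0,0],[0,0,0],[0,0,0],[0,0,0],[0,0,0],[0,0,0],[0,0,0],[0,0,0],[0,0,0],[0,0,0],[0,0,0]],"angular":[[0,0,-0.115],[0,0,-0.115],[0,0,-0.115],[0,0,-0.115],[0,0,-0.115],[0,0,-0.115],[0,0,-0.115],[0,0,-0.115],[0,0,-0.115],[0,0,-0.115],[0,0,0]]}'
python3 -c "
from h import *
rel(443.4,0.1,66,57.4)"
```

```text
t: 3.85
ee_pos: [442.9, -1.1, 222.5]
orientation: [-0.869, -3.018, 0.0]
ft_force: [-0.2, -0.2, -0.5]
width: 88.1
grasp_force: 0.0
t 3.85 pos [442.9  -1.1 222.5] yaz 57.87 j6 -1.04 w 88.1 gf 0.0 ft [-0.2 -0.2 -0.5]
lin before turn [  0.2   1.3 156.5]
turn [-0.0003 -0.0005  0.0082] lin after turn [  0.3   1.3 156.5]
```

```bash
python3 -m pendant '{"grip":[1,1,1,1,1,1,1,1,1,1,1,1],"linear":[[0,1.3,14],[0,0,14],[0,0,14],[0,0,14],[0,0,14],[0,0,14],[0,0,14],[0,0,14],[0,0,14],[0,0,14],[0,0,14],[0,0,2.5]],"angular":[[0,0,0],[0,0,0],[0,0,0],[0,0,0],[0,0,0],[0,0,0],[0,0,0],[0,0,0],[0,0,0],[0,0,0],[0,0,0],[0,0,0]]}'
python3 -m pendant '{"grip":[0.6,0.2,0,-0.2,-0.3,-0.4,-0.6,-1,-1,-1,-1,-1],"linear":[[0,0,0],[0,0,0],[0,0,0],[0,0,0],[0,0,0],[0,0,0],[0,0,0],[0,0,0],[0,0,0],[0,0,0],[0,0,0],[0,0,0]],"angular":[[0,0,0],[0,0,0],[0,0,0],[0,0,0],[0,0,0],[0,0,0],[0,0,0],[0,0,0],[0,0,0],[0,0,0],[0,0,0],[0,0,0]]}'
python3 -m pendant '{"grip":[-1,-1,-1,-1,-1,-1,-1,-1,-1,-1,-1,-1],"linear":[[0,0,0],[0,0,0],[0,0,0],[0,0,0],[0,0,-5],[0,0,-10],[0,0,-15],[0,0,-20],[0,0,-30],[0,0,-30],[0,0,-20],[0,0,-10]],"angular":[[0,0,0],[0,0,0],[0,0,0],[0,0,0],[0,0,0],[0,0,0],[0,0,0],[0,0,0],[0,0,0],[0,0,0],[0,0,0],[0,0,0]]}'
python3 - <<'E'
from h import *
rel(443.4,0.1,206,57.4)
a=snap('top','top1.png');b=snap('scene','sc1.png')
up=lambda i,x,y,w,h:cv2.resize(i[y:y+h,x:x+w,::-1],(400,300),interpolation=cv2.INTER_CUBIC)
cv2.imwrite('pics/lift.png',np.hstack([up(a,260,200,80,60),up(b,260,90,120,90)]))
E
```

```text
t: 4.85
ee_pos: [442.6, 0.0, 64.4]
orientation: [-0.88, -3.013, 0.001]
ft_force: [0.1, 0.2, -0.2]
width: 87.8
grasp_force: 0.0
t: 5.85
ee_pos: [443.9, 0.0, 66.1]
orientation: [-0.875, -3.017, -0.0]
ft_force: [1.1, 0.2, 0.4]
width: 25.9
grasp_force: 30.0
t: 6.85
ee_pos: [444.9, -0.1, 209.4]
orientation: [0.874, 3.013, 0.002]
ft_force: [0.5, -0.1, -4.4]
width: 25.6
grasp_force: 30.0
t 6.85 pos [ 4.449e+02 -1.000e-01  2.094e+02] yaz 57.64 j6 -1.03 w 25.6 gf 30.0 ft [ 0.5 -0.1 -4.4]
lin before turn [ 1.3 -0.7  3.4]
turn [0.0022 0.0037 0.0042] lin after turn [ 1.3 -0.7  3.4]
```

View pics/lift.png

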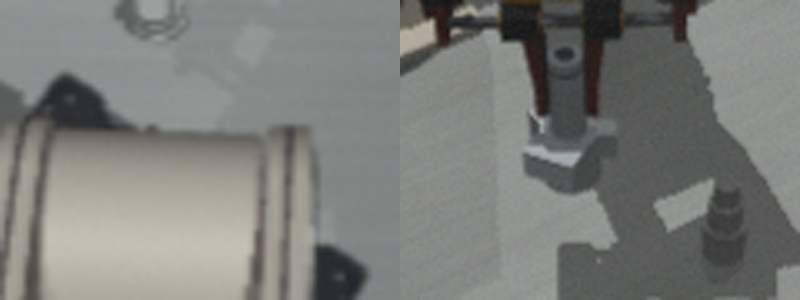

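The hub is held upright in the fingers and lifted clear; the scene view shows its base at about (576,185) in the crop. Next is the standoff in front of the plunger.

```bash
python3 -m pendant '{"grip":[-1,-1,-1,-1,-1,-1,-1,-1,-1,-1,-1,-1],"linear":[[0,8,0],[0,16,0],[0,20,0],[0,20,0],[0,20,0],[0,20,0],[0,20,0],[0,20,0],[0,20,0],[0,18,0],[0,12,0],[-2.8,8,0]],"angular":[[0,0,0],[0,0,0],[0,0,0],[0,0,0],[0,0,0],[0,0,0],[0,0,0],[0,0,0],[0,0,0],[0,0,0],[0,0,0],[0,0,0]]}' >/dev/null
python3 -m pendant '{"grip":[-1,-1,-1,-1,-1,-1,-1,-1,-1,-1,-1,-1],"linear":[[0,0,0],[0,0,0],[0,0,0],[0,0,0],[0,0,0],[0,0,0],[0,0,0],[0,0,0],[0,0,0],[0,0,0],[0,0,0],[0,0,0]],"angular":[[0,0,0.04],[0,0,0.08],[0,0,0.08],[0,0,0.08],[0,0,0.08],[0,0,0.08],[0,0,0.08],[0,0,0.08],[0,0,0.06],[0,0,0.043],[0,0,0],[0,0,0]]}'
python3 -c "
from h import *
rel(555.3,169,174,17.3)"
```

```text
t: 8.95
ee_pos: [553.9, 168.7, 205.4]
orientation: [-1.859, -2.531, 0.002]
ft_force: [-0.2, 0.2, -4.2]
width: 25.4
grasp_force: 30.0
t 8.95 pos [553.9 168.7 205.4] yaz 17.42 j6 -0.03 w 25.4 gf 30.0 ft [-0.2  0.2 -4.2]
lin before turn [-0.2  1.4 31.4]
turn [-0.0016  0.      0.0021] lin after turn [-0.2  1.4 31.4]
```

```bash
python3 -m pendant '{"grip":[-1,-1,-1,-1,-1,-1,-1,-1,-1],"linear":[[0,1.4,3],[0,0,6],[0,0,6],[0,0,6],[0,0,6],[0,0,3.4],[0,0,1],[0,0,0],[0,0,0]],"angular":[[0,0,0],[0,0,0],[0,0,0],[0,0,0],[0,0,0],[0,0,0],[0,0,0],[0,0,0],[0,0,0]]}' >/dev/null
python3 - <<'E'
from h import *
rel(555.3,169,174,17.3)
a=snap('top','top2.png');b=snap('scene','sc2.png')
up=lambda i,x,y,w,h:cv2.resize(i[y:y+h,x:x+w,::-1],(400,300),interpolation=cv2.INTER_CUBIC)
cv2.imwrite('pics/stand.png',np.hstack([up(a,200,140,80,60),up(b,380,120,80,60)]))
E
```

```text
t 9.7 pos [555.9 169.6 174.9] yaz 17.36 j6 -0.03 w 25.6 gf 30.0 ft [ 0.7  0.2 -3.6]
lin before turn [-0.4 -0.7  0.9]
turn [ 0.0002 -0.      0.0011] lin after turn [-0.4 -0.7  0.9]
```

View pics/stand.png

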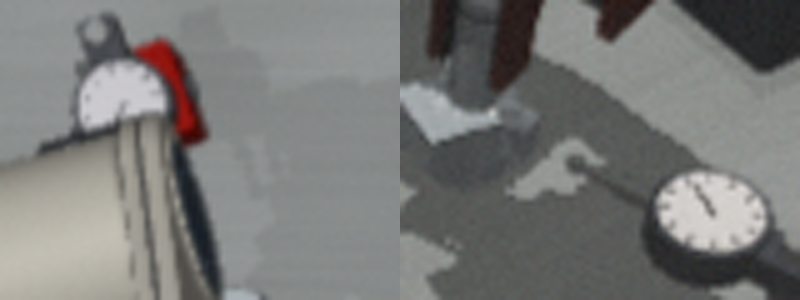

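The scene crop shows the narrow arm's end at about (408,143) full-frame, facing the plunger tip ball at (414.5,152.4), with the dial needle at rest.

```bash
python3 - <<'E'
from h import *
s=ctrl.camera_params('scene');u=np.array([np.cos(np.radians(20.3)),np.sin(np.radians(20.3)),0]);n=np.array([-u[1],u[0],0])
ax=np.array([555.9,169.6,0])
for dz in(120,128+24):
  for w in(-8,8): print(dz,w,(((proj(s,ax+34*u+w*n+[0,0,dz])-[380,120])*5+[400,0])).round(0))
print('ball',((proj(s,[606+5*u[0],187.7+5*u[1],140])-[380,120])*5+[400,0]).round(0))
b=cv2.imread('pics/sc2.png')
v=cv2.resize(b[125:165,385:425],(600,600),interpolation=cv2.INTER_CUBIC);v=cv2.convertScaleAbs(v,alpha=1.8,beta=-60);cv2.imwrite('pics/z.png',v)
E
```

```text
120 -8 [[514. 178.]]
120 8 [[531. 159.]]
152 -8 [[522. 132.]]
152 8 [[539. 113.]]
ball [[571. 162.]]
```

View pics/z.png

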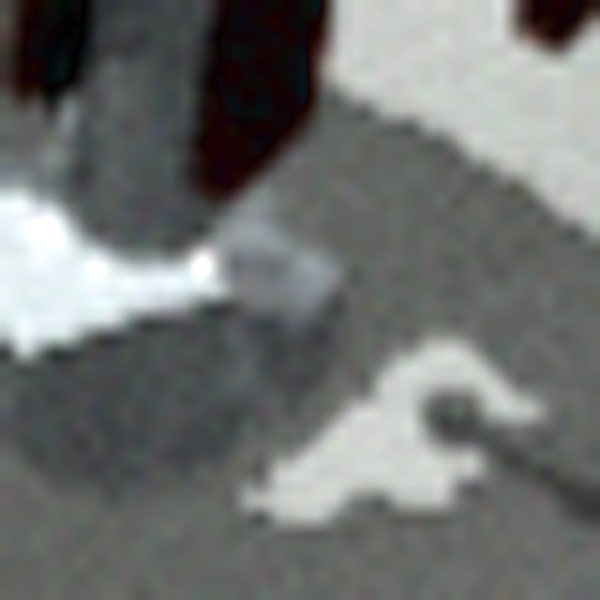

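```bash
cat >> h.py <<'E'
U=np.array([np.cos(np.radians(20.3)),np.sin(np.radians(20.3)),0])
def avg(n=10):
    P=[];F=[];I=[]
    for _ in range(n):
        I.append(np.array(ctrl.get_image('scene'),float));o=ctrl.get_obs();P.append(o['ee_pos']);F.append(o['ft_force'])
    P=np.mean(P,0);F=np.array(F);M=R.from_rotvec(o['orientation']).as_matrix()
    N=np.array([-U[1],U[0],0]);d=P-np.array([606,187.7,174.])
    print('t',round(o['t'],2),'face-tip: along',round(d@U+34,2),'lat',round(d@N,2),'z',round(d[2],2),'yaz',np.degrees(np.arctan2(M[1,1],M[0,1])).round(2),'F.u',(F@U).mean().round(3),'+-',((F@U).std()/n**.5).round(3))
    return np.mean(I,0)
E
python3 -c "
from h import *
np.save('b0.npy',avg())"
python3 -m pendant '{"grip":[-1,-1,-1,-1,-1,-1,-1,-1,-1,-1,-1],"linear":[[0.1,1,0],[0.1,2,0],[0.1,3,0],[0.1,3,0],[0.1,3,0],[0.1,2,0],[0.1,1.5,0],[0,1,0],[0,0.5,0],[0,0,0],[0,0,0]],"angular":[[0,0,0],[0,0,0],[0,0,0],[0,0,0],[0,0,0],[0,0,0],[0,0,0],[0,0,0],[0,0,0],[0,0,0],[0,0,0]]}' >/dev/null
python3 -c "
from h import *
np.save('b1.npy',avg())"
```

```text
t 10.3 face-tip: along -19.36 lat 0.41 z 0.98 yaz 17.36 F.u 0.188 +- 0.169
t 11.72 face-tip: along -2.51 lat 0.24 z 0.79 yaz 17.36 F.u -0.018 +- 0.141
```

```bash
python3 -m pendant '{"grip":[-1,-1,-1,-1],"linear":[[0.1,2,0.5],[0.1,2,0.4],[0,1,0],[0,0,0]],"angular":[[0,0,0],[0,0,0],[0,0,0],[0,0,0]]}' >/dev/null
python3 - <<'E'
from h import *
b=avg();np.save('b2.npy',b)
cv2.imwrite('pics/p.png',np.hstack([cv2.convertScaleAbs(cv2.resize(x[130:170,390:430,::-1],(400,400),interpolation=cv2.INTER_CUBIC),alpha=1.6,beta=-40) for x in(np.load('b1.npy'),b)]))
E
```

```text
t 12.55 face-tip: along 2.43 lat 0.2 z -0.2 yaz 17.36 F.u -1.029 +- 0.089
```

View pics/p.png

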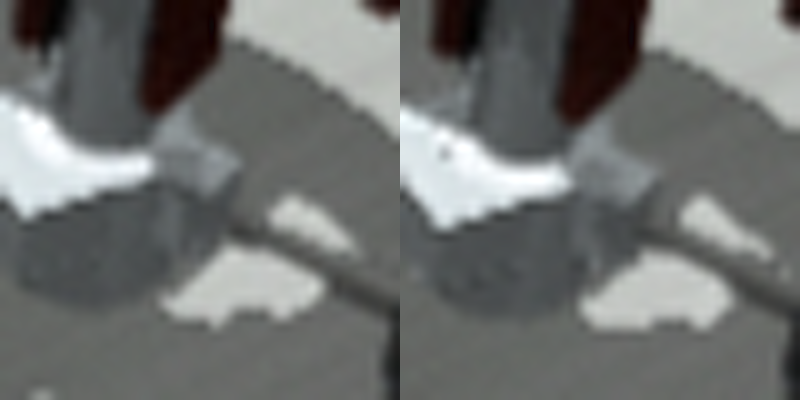

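The picture shows the plunger rod running from the dial right onto the narrow arm's end face at about (238,228) in the crop, and the −1.0 N force confirms contact. I'll press slightly further and hold.

```bash
python3 -m pendant '{"grip":[-1,-1],"linear":[[0,1,0],[0,0,0]],"angular":[[0,0,0],[0,0,0]]}' >/dev/null
python3 -c "
from h import *
avg(16)"
python3 -m pendant '{"grip":[-1,-1],"linear":[[0,1,0],[0,0,0]],"angular":[[0,0,0],[0,0,0]]}' >/dev/null
python3 -c "
from h import *
avg(16)"
```

```text
t 13.52 face-tip: along 3.53 lat 0.14 z -0.14 yaz 17.36 F.u -0.988 +- 0.108
t 14.48 face-tip: along 4.57 lat 0.08 z -0.1 yaz 17.36 F.u -1.108 +- 0.111
```

```bash
python3 -m pendant '{"grip":[-1,-1,-1,-1,-1,-1,-1,-1],"linear":[[0,-1,0],[-0.2,-3,0],[-0.2,-4,0],[-0.3,-5,0],[-0.3,-5,0],[-0.2,-4,0],[0,-2.5,0],[0,0,0]],"angular":[[0,0,0],[0,0,0],[0,0,0],[0,0,0],[0,0,0],[0,0,0],[0,0,0],[0,0,0]]}' >/dev/null
python3 -m pendant '{"grip":[-1,-1,-1,-1,-1,-1,-1,-1,-1,-1,-1,-1],"linear":[[0,0,0],[0,0,0],[0,0,0],[0,0,0],[0,0,0],[0,0,0],[0,0,0],[0,0,0],[0,0,0],[0,0,0],[0,0,0],[0,0,0]],"angular":[[0,0,0.04],[0,0,0.07],[0,0,0.09],[0,0,0.094],[0,0,0.1],[0,0,0.1],[0,0,0.1],[0,0,0.1],[0,0,0.1],[0,0,0.1],[0,0,0.1],[0,0,0.1]]}' >/dev/null
python3 -m pendant '{"grip":[-1,-1,-1,-1,-1,-1,-1,-1,-1,-1,-1,-1],"linear":[[0,0,0],[0,0,0],[0,0,0],[0,0,0],[0,0,0],[0,0,0],[0,0,0],[0,0,0],[0,0,0],[0,0,0],[0,0,0],[0,0,0]],"angular":[[0,0,0.1],[0,0,0.1],[0,0,0.1],[0,0,0.1],[0,0,0.1],[0,0,0.1],[0,0,0.1],[0,0,0.1],[0,0,0.1],[0,0,0.08],[0,0,0.02],[0,0,0]]}'
python3 - <<'E'
from h import *
avg(4)
p=np.array([606,187.7,174])-34*U
rel(*(p-20*U),-102.7);rel(*(p-2*U),-102.7)
E
```

```text
t: 17.15
ee_pos: [555.5, 169.1, 173.9]
orientation: [-3.123, 0.344, -0.0]
ft_force: [-0.2, 0.3, -3.7]
width: 25.5
grasp_force: 30.0
t 17.35 face-tip: along -19.88 lat 0.12 z -0.09 yaz -102.53 F.u -0.101 +- 0.218
t 17.35 pos [555.4 169.1 173.9] yaz -102.53 j6 2.06 w 25.7 gf 30.0 ft [ 0.6 -0.1 -4.2]
lin before turn [ 0.   0.1 -0.1]
turn [-0.     -0.0001  0.0029] lin after turn [ 0.   0.1 -0.1]
t 17.35 pos [555.4 169.1 173.9] yaz -102.53 j6 2.06 w 25.7 gf 30.0 ft [ 0.6 -0.1 -4.2]
lin before turn [15.1 -9.6 -0.1]
turn [-0.     -0.0001  0.0029] lin after turn [15.1 -9.7 -0.1]
```

```bash
python3 -m pendant '{"grip":[-1,-1,-1,-1,-1,-1,-1,-1,-1],"linear":[[0.84,-0.54,0],[1.7,-1.1,0],[2.5,-1.6,0],[2.5,-1.6,0],[2.5,-1.6,0],[2.5,-1.6,0],[1.7,-1.1,0],[0.8,-0.5,0],[0,0,0]],"angular":[[0,0,0],[0,0,0],[0,0,0],[0,0,0],[0,0,0],[0,0,0],[0,0,0],[0,0,0],[0,0,0]]}' >/dev/null
python3 -c "
from h import *
avg(10)"
python3 -m pendant '{"grip":[-1,-1],"linear":[[1.7,-1.1,0],[0,0,0]],"angular":[[0,0,0],[0,0,0]]}' >/dev/null
python3 -c "
from h import *
avg(10)"
python3 -m pendant '{"grip":[-1,-1],"linear":[[1.7,-1.1,0],[0,0,0]],"angular":[[0,0,0],[0,0,0]]}' >/dev/null
python3 -c "
from h import *
avg(10)"
```

```text
t 18.6 face-tip: along -2.21 lat 0.06 z -0.14 yaz -102.62 F.u 0.035 +- 0.112
t 19.27 face-tip: along -0.06 lat 0.06 z -0.13 yaz -102.61 F.u 0.079 +- 0.175
t 19.93 face-tip: along 1.86 lat 0.05 z -0.16 yaz -102.62 F.u -0.823 +- 0.153
```

```bash
python3 -m pendant '{"grip":[-1,-1,-1,-1],"linear":[[1.3,-0.8,0],[1.3,-0.8,0],[0.8,-0.5,0],[0,0,0]],"angular":[[0,0,0],[0,0,0],[0,0,0],[0,0,0]]}' >/dev/null
python3 -c "
from h import *
avg(16)"
python3 -m pendant '{"grip":[-1,-1,-1,-1,-1,-1,-1,-1,-1],"linear":[[-0.84,0.54,0],[-2.5,1.6,0],[-3.4,2.2,0],[-4.2,2.7,0],[-4.2,2.7,0],[-3.4,2.2,0],[-2.5,1.6,0],[-0.8,0.5,0],[0,0,0]],"angular":[[0,0,0],[0,0,0],[0,0,0],[0,0,0],[0,0,0],[0,0,0],[0,0,0],[0,0,0],[0,0,0]]}'
python3 - <<'E'
from h import *
avg(2)
p=np.array([606,187.7,174])-34*U
rel(*(p-20*U),137.3)
E
```

```text
t 21.07 face-tip: along 5.89 lat -0.01 z -0.16 yaz -102.62 F.u -1.106 +- 0.106
t: 21.82
ee_pos: [555.1, 168.9, 174.0]
orientation: [-3.122, 0.345, -0.0]
ft_force: [-0.1, -0.0, -3.9]
width: 25.5
grasp_force: 30.0
t 21.92 face-tip: along -19.86 lat 0.02 z 0.02 yaz -102.62 F.u -0.162 +- 0.099
t 21.92 pos [555.5 169.1 174. ] yaz -102.62 j6 2.07 w 25.7 gf 30.0 ft [-0.1  0.2 -3.8]
lin before turn [-0.2  0.1 -0. ]
turn [-6.0000e-04 -0.0000e+00  2.0958e+00] lin after turn [ 0.2  0.1 -0. ]
```

```bash
python3 -m pendant '{"grip":[-1,-1,-1,-1,-1,-1,-1,-1,-1,-1,-1,-1],"linear":[[0,0,0],[0,0,0],[0,0,0],[0,0,0],[0,0,0],[0,0,0],[0,0,0],[0,0,0],[0,0,0],[0,0,0],[0,0,0],[0,0,0]],"angular":[[0,0,-0.05],[0,0,-0.09],[0,0,-0.12],[0,0,-0.12],[0,0,-0.12],[0,0,-0.12],[0,0,-0.12],[0,0,-0.12],[0,0,-0.12],[0,0,-0.12],[0,0,-0.12],[0,0,-0.12]]}' >/dev/null
python3 -m pendant '{"grip":[-1,-1,-1,-1,-1,-1,-1,-1,-1,-1,-1,-1],"linear":[[0,0,0],[0,0,0],[0,0,0],[0,0,0],[0,0,0],[0,0,0],[0,0,0],[0,0,0],[0,0,0],[0,0,0],[0,0,0],[0,0,0]],"angular":[[0,0,-0.12],[0,0,-0.12],[0,0,-0.12],[0,0,-0.12],[0,0,-0.12],[0,0,-0.12],[0,0,-0.12],[0,0,-0.12],[0,0,-0.12],[0,0,-0.12],[0,0,-0.12],[0,0,-0.12]]}' >/dev/null
python3 -m pendant '{"grip":[-1,-1,-1,-1,-1,-1,-1,-1,-1,-1,-1,-1],"linear":[[0,0,0],[0,0,0],[0,0,0],[0,0,0],[0,0,0],[0,0,0],[0,0,0],[0,0,0],[0,0,0],[0,0,0],[0,0,0],[0,0,0]],"angular":[[0,0,-0.12],[0,0,-0.12],[0,0,-0.12],[0,0,-0.12],[0,0,-0.12],[0,0,-0.12],[0,0,-0.12],[0,0,-0.12],[0,0,-0.12],[0,0,-0.12],[0,0,-0.12],[0,0,-0.087]]}' >/dev/null
python3 -m pendant '{"grip":[-1,-1],"linear":[[0,0,0],[0,0,0]],"angular":[[0,0,0],[0,0,0]]}'
python3 - <<'E'
from h import *
avg(2)
p=np.array([606,187.7,174])-34*U
rel(*(p-2*U),137.3)
E
```

```text
t: 25.08
ee_pos: [555.5, 169.1, 173.9]
orientation: [-1.256, 2.88, 0.0]
ft_force: [0.5, 0.5, -3.9]
width: 25.3
grasp_force: 30.0
t 25.18 face-tip: along -19.9 lat 0.07 z -0.14 yaz 137.14 F.u -0.253 +- 0.081
t 25.18 pos [555.4 169.1 173.9] yaz 137.14 j6 -2.12 w 25.5 gf 30.0 ft [-0.  -0.3 -3.1]
lin before turn [-15.9  -8.1  -0.1]
turn [-0.      0.0001 -0.0028] lin after turn [-15.9  -8.2  -0.1]
```

Per mm of advance this is [-0.89, -0.455, 0].

```bash
python3 -m pendant '{"grip":[-1,-1,-1,-1,-1,-1,-1,-1,-1],"linear":[[-0.9,-0.5,0],[-1.8,-0.9,0],[-2.7,-1.4,0],[-2.7,-1.4,0],[-2.7,-1.4,0],[-2.7,-1.4,0],[-1.8,-0.9,0],[-0.6,-0.3,0],[0,0,0]],"angular":[[0,0,0],[0,0,0],[0,0,0],[0,0,0],[0,0,0],[0,0,0],[0,0,0],[0,0,0],[0,0,0]]}' >/dev/null
python3 -c "
from h import *
avg(10)"
python3 -m pendant '{"grip":[-1,-1],"linear":[[-1.8,-0.9,0],[0,0,0]],"angular":[[0,0,0],[0,0,0]]}' >/dev/null
python3 -c "
from h import *
avg(10)"
python3 -m pendant '{"grip":[-1,-1],"linear":[[-1.8,-0.9,0],[0,0,0]],"angular":[[0,0,0],[0,0,0]]}' >/dev/null
python3 -c "
from h import *
avg(10)"
```

```text
t 26.43 face-tip: along -2.24 lat -0.04 z -0.13 yaz 137.27 F.u 0.209 +- 0.119
t 27.1 face-tip: along -0.11 lat -0.03 z -0.14 yaz 137.28 F.u -0.078 +- 0.113
t 27.77 face-tip: along 1.8 lat -0.01 z -0.16 yaz 137.28 F.u -0.86 +- 0.132
```

```bash
python3 -m pendant '{"grip":[-1,-1,-1,-1],"linear":[[-1.4,-0.7,0],[-1.4,-0.7,0],[-0.8,-0.4,0],[0,0,0]],"angular":[[0,0,0],[0,0,0],[0,0,0],[0,0,0]]}' >/dev/null
python3 -c "
from h import *
avg(16)"
python3 -m pendant '{"grip":[-1,-1,-1,-1,-1,-1,-1,-1,-1,-1,-1,-1],"linear":[[0.9,0.5,0],[2.7,1.4,0],[3.6,1.8,0],[4.5,2.3,0],[4.5,2.3,0],[4.5,2.3,0],[3.6,1.8,0],[1.8,0.9,-2],[0,0,-6],[0,0,-10],[0,0,-12],[0,0,-10]],"angular":[[0,0,0],[0,0,0],[0,0,0],[0,0,0],[0,0,0],[0,0,0],[0,0,0],[0,0,0],[0,0,0],[0,0,0],[0,0,0],[0,0,0]]}' >/dev/null
python3 -m pendant '{"grip":[-1,-1,-1,-1,-1,-1,-1,-1,-1,-1,-1,-1],"linear":[[0,0,-5],[0,0,0],[0,0,0],[0,0,0],[0,0,0],[0,0,0],[0,0,0],[0,0,0],[0,0,0],[0,0,0],[0,0,0],[0,0,0]],"angular":[[0,0,0],[0,0,0.06],[0,0,0.1],[0,0,0.12],[0,0,0.12],[0,0,0.12],[0,0,0.12],[0,0,0.12],[0,0,0.12],[0,0,0.12],[0,0,0.12],[0,0,0.12]]}' >/dev/null
python3 -m pendant '{"grip":[-1,-1,-1,-1,-1,-1,-1,-1,-1,-1],"linear":[[0,0,0],[0,0,0],[0,0,0],[0,0,0],[0,0,0],[0,0,0],[0,0,0],[0,0,0],[0,0,0],[0,0,0]],"angular":[[0,0,0.12],[0,0,0.12],[0,0,0.12],[0,0,0.12],[0,0,0.12],[0,0,0.12],[0,0,0.12],[0,0,0.1],[0,0,0],[0,0,0]]}'
python3 -c "
from h import *
rel(596,-295.5,220,12.3)"
```

```text
t 28.9 face-tip: along 5.87 lat -0.0 z -0.14 yaz 137.28 F.u -1.033 +- 0.122
t: 31.73
ee_pos: [552.4, 167.9, 219.3]
orientation: [1.965, 2.451, 0.001]
ft_force: [1.0, 0.3, -3.8]
width: 25.5
grasp_force: 30.0
t 31.73 pos [552.4 167.9 219.3] yaz 12.55 j6 0.06 w 25.5 gf 30.0 ft [ 1.   0.3 -3.8]
lin before turn [-461.8  -58.1   -0.7]
turn [ 0.0006 -0.      0.0044] lin after turn [-462.   -56.1   -0.7]
```

```bash
python3 -m pendant '{"grip":[-1,-1,-1,-1,-1,-1,-1,-1,-1,-1,-1,-1],"linear":[[-8,-1,-5],[-16,-2,-5],[-20,-2.5,-5],[-20,-2.5,-5],[-20,-2.5,0],[-20,-2.5,0],[-20,-2.5,0],[-20,-2.5,0],[-20,-2.5,0],[-20,-2.5,0],[-20,-2.5,0],[-20,-2.5,0]],"angular":[[0,0,0],[0,0,0],[0,0,0],[0,0,0],[0,0,0],[0,0,0],[0,0,0],[0,0,0],[0,0,0],[0,0,0],[0,0,0],[0,0,0]]}' >/dev/null
python3 -m pendant '{"grip":[-1,-1,-1,-1,-1,-1,-1,-1,-1,-1,-1,-1],"linear":[[-20,-2.5,0],[-20,-2.5,0],[-20,-2.5,0],[-20,-2.5,0],[-20,-2.5,0],[-20,-2.5,0],[-20,-2.5,0],[-20,-2.5,0],[-20,-2.5,0],[-20,-2.5,0],[-16,-2,0],[-10,-1,0]],"angular":[[0,0,0],[0,0,0],[0,0,0],[0,0,0],[0,0,0],[0,0,0],[0,0,0],[0,0,0],[0,0,0],[0,0,0],[0,0,0],[0,0,0]]}' >/dev/null
python3 -m pendant '{"grip":[-1,-1],"linear":[[-5,-1,0],[0,0,0]],"angular":[[0,0,0],[0,0,0]]}'
python3 -c "
from h import *
rel(596,-295.5,136,12.3)"
```

```text
t: 33.9
ee_pos: [593.9, -289.7, 238.9]
orientation: [-1.97, -2.447, 0.0]
ft_force: [-0.1, 0.1, -3.1]
width: 25.7
grasp_force: 30.0
t 33.9 pos [ 593.9 -289.7  238.9] yaz 12.35 j6 -0.69 w 25.7 gf 30.0 ft [-0.1  0.1 -3.1]
lin before turn [ -6.2   0.9 102.9]
turn [-0.0001 -0.      0.0009] lin after turn [ -6.1   0.9 102.9]
```

Now I'll lower to about 10 mm above the rail and check with a picture.

```bash
python3 -m pendant '{"grip":[-1,-1,-1,-1,-1,-1,-1,-1,-1,-1,-1,-1],"linear":[[-3,0.5,5],[-3,0.4,10],[0,0,12],[0,0,12],[0,0,12],[0,0,12],[0,0,12],[0,0,12],[0,0,9],[0,0,5],[0,0,2],[0,0,0]],"angular":[[0,0,0],[0,0,0],[0,0,0],[0,0,0],[0,0,0],[0,0,0],[0,0,0],[0,0,0],[0,0,0],[0,0,0],[0,0,0],[0,0,0]]}' >/dev/null
python3 - <<'E'
from h import *
rel(596,-295.5,126,12.3)
b=snap('scene','sc3.png');s=ctrl.camera_params('scene')
cv2.imwrite('pics/place.png',cv2.resize(b[190:330,170:310,::-1],(600,600),interpolation=cv2.INTER_CUBIC))
o=ctrl.get_obs()['ee_pos'];print('hub underside proj in crop',((proj(s,[o[0],o[1],o[2]-66])-[170,190])*600/140).round(),'rail mid',((proj(s,[596,-295.5,60])-[170,190])*600/140).round())
E
```

```text
t 34.9 pos [ 596.1 -294.5  135.4] yaz 12.38 j6 -0.69 w 25.4 gf 30.0 ft [-0.1 -0.4 -3.6]
lin before turn [-1.  -0.3  9.4]
turn [-0.0004 -0.0004  0.0013] lin after turn [-1.  -0.3  9.4]
hub underside proj in crop [[273. 294.]] rail mid [[274. 305.]]
```

View pics/place.png

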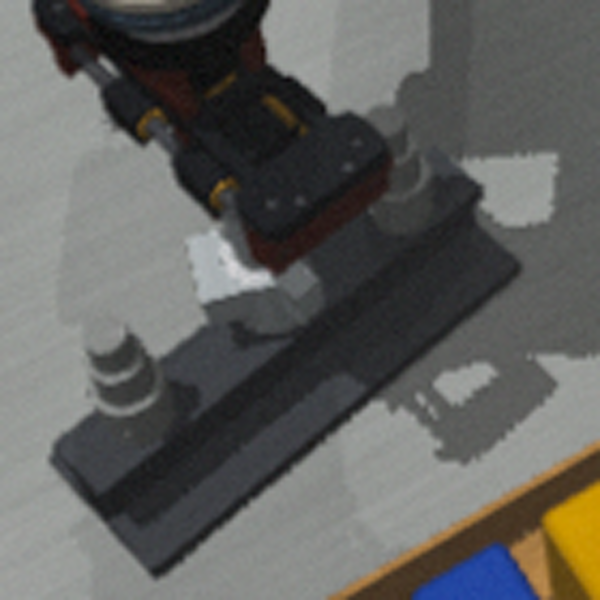

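The picture shows the hub low over the rail between the two spindles, with its core base near (255,335) in the crop. The rail's upper-face corners are at about (52,457), (100,497), (440,152) and (482,195). I'll check these against the estimate.

```bash
python3 - <<'E'
from h import *
s=ctrl.camera_params('scene')
k=600/140
c=[onz(s,170+x/k-.4,190+y/k-.4,60) for x,y in((52,457),(100,497),(440,152),(482,195))]
print(np.round(c,1));d=(c[2]+c[3]-c[0]-c[1])/2;print(np.linalg.norm(d),np.linalg.norm(c[1]-c[0]),np.degrees(np.arctan2(d[1],d[0])),sum(c)/4)
# expected corners from (596,-295.5), 12.3deg
ex=np.array([np.cos(np.radians(12.3)),np.sin(np.radians(12.3)),0]);ey=np.array([-ex[1],ex[0],0])
for m in([596,-295.5,60],):
  print(((proj(s,[np.array(m)+a*20*ex+b*125*ey for a in(-1,1) for b in(-1,1)])-[170,190])*k).round())
h=np.array([596.1,-294.5,69.4])
print('core base outline',((proj(s,[h+22*np.array([np.cos(a),np.sin(a),0]) for a in np.arange(0,6.3,.785)])-[170,190])*k).round().tolist())
E
```

```text
[[ 612.9 -424.4   60. ]
 [ 645.6 -412.9   60. ]
 [ 556.9 -178.2   60. ]
 [ 594.  -172.9   60. ]]
248.97275175645012 34.611923136678946 102.47798339022502 [ 602.35787344 -297.09152227   60.        ]
[[ 48. 437.]
 [433. 141.]
 [ 95. 490.]
 [482. 183.]]
core base outline [[292.0, 326.0], [314.0, 302.0], [312.0, 274.0], [287.0, 258.0], [255.0, 264.0], [232.0, 287.0], [234.0, 315.0], [259.0, 331.0], [292.0, 326.0]]
```

The averaged camera estimates put the rail's middle at about (598,-296), well within tolerance. I'll shift there and lower until the force shows contact.

```bash
cat >> h.py <<'E'
def fz(n=4):
    P=[];F=[]
    for _ in range(n):
        ctrl.get_image('scene');o=ctrl.get_obs();P.append(o['ee_pos']);F.append(o['ft_force'])
    print('t',round(o['t'],2),np.mean(P,0).round(2),'F',np.mean(F,0).round(2))
E
python3 -m pendant '{"grip":[-1,-1,-1,-1,-1,-1],"linear":[[-1,0.8,0],[-0.9,0.7,0],[0,0,3],[0,0,3],[0,0,1.5],[0,0,0]],"angular":[[0,0,0],[0,0,0],[0,0,0],[0,0,0],[0,0,0],[0,0,0]]}' >/dev/null
python3 -c "
from h import *
fz(6)"
python3 -m pendant '{"grip":[-1,-1,-1],"linear":[[0,0,0.7],[0,0,0.3],[0,0,0]],"angular":[[0,0,0],[0,0,0],[0,0,0]]}' >/dev/null
python3 -c "
from h import *
fz(6)"
```

```text
t 35.75 [ 598.01 -295.99  128.31] F [-0.    0.26 -3.66]
t 36.3 [ 598.05 -296.03  127.37] F [-0.2   0.27 -3.8 ]
```

```bash
python3 -m pendant '{"grip":[-1,-1],"linear":[[0,0,0.7],[0,0,0]],"angular":[[0,0,0],[0,0,0]]}' >/dev/null
python3 -c "
from h import *
fz(5)"
python3 -m pendant '{"grip":[-1,-1],"linear":[[0,0,0.5],[0,0,0]],"angular":[[0,0,0],[0,0,0]]}' >/dev/null
python3 -c "
from h import *
fz(5)"
```

```text
t 36.72 [ 598.02 -296.02  126.64] F [ 0.33  0.12 -4.06]
t 37.13 [ 598.12 -296.06  126.24] F [-0.18 -0.09 -3.02]
```

```bash
python3 -m pendant '{"grip":[-1,-1],"linear":[[0,0,0.3],[0,0,0]],"angular":[[0,0,0],[0,0,0]]}' >/dev/null
python3 -c "
from h import *
fz(5)"
```

```text
t 37.55 [ 598.17 -296.09  126.2 ] F [-0.71  0.25  0.33]
```

Contact: the rail now carries the hub's weight. I'll open the fingers, rise, and check.

```bash
python3 -m pendant '{"grip":[-0.35,-0.3,-0.2,0,0.2,0.4,0.6,0.8,1,1,1,1],"linear":[[0,0,0],[0,0,0],[0,0,0],[0,0,0],[0,0,0],[0,0,0],[0,0,0],[0,0,0],[0,0,0],[0,0,0],[0,0,0],[0,0,0]],"angular":[[0,0,0],[0,0,0],[0,0,0],[0,0,0],[0,0,0],[0,0,0],[0,0,0],[0,0,0],[0,0,0],[0,0,0],[0,0,0],[0,0,0]]}'
python3 -m pendant '{"grip":[1,1,1,1,1,1,1,1,1,1,1,1],"linear":[[0,0,-3],[0,0,-6],[0,0,-10],[0,0,-15],[0,0,-15],[0,0,-15],[0,0,-15],[0,0,-15],[0,0,-15],[0,0,-15],[0,0,-15],[0,0,-15]],"angular":[[0,0,0],[0,0,0],[0,0,0],[0,0,0],[0,0,0],[0,0,0],[0,0,0],[0,0,0],[0,0,0],[0,0,0],[0,0,0],[0,0,0]]}'
python3 -m pendant '{"grip":[1,1,1,1,1,1,1,1,1,1,1,1],"linear":[[10,0,0],[20,0,0],[20,0,0],[20,0,0],[20,0,0],[20,0,0],[20,0,0],[20,0,0],[20,0,0],[10,0,0],[0,0,0],[0,0,0]],"angular":[[0,0,0],[0,0,0],[0,0,0],[0,0,0],[0,0,0],[0,0,0],[0,0,0],[0,0,0],[0,0,0],[0,0,0],[0,0,0],[0,0,0]]}'
python3 - <<'E'
from h import *
a=snap('top','top4.png');b=snap('scene','sc4.png')
cv2.imwrite('pics/end.png',np.hstack([cv2.resize(a[160:235,345:445,::-1],(400,300),interpolation=cv2.INTER_CUBIC),cv2.resize(b[200:320,170:330,::-1],(400,300),interpolation=cv2.INTER_CUBIC)]))
E
```

```text
t: 38.55
ee_pos: [598.0, -296.0, 125.9]
orientation: [-1.969, -2.448, 0.0]
ft_force: [0.2, -0.2, 0.6]
width: 87.3
grasp_force: 0.0
t: 39.55
ee_pos: [598.1, -296.1, 281.9]
orientation: [1.968, 2.447, 0.0]
ft_force: [0.1, -0.9, -0.1]
width: 87.7
grasp_force: 0.0
t: 40.55
ee_pos: [559.5, -119.9, 280.0]
orientation: [1.967, 2.449, -0.0]
ft_force: [0.3, -0.7, -0.5]
width: 88.0
grasp_force: 0.0
```

View pics/end.png

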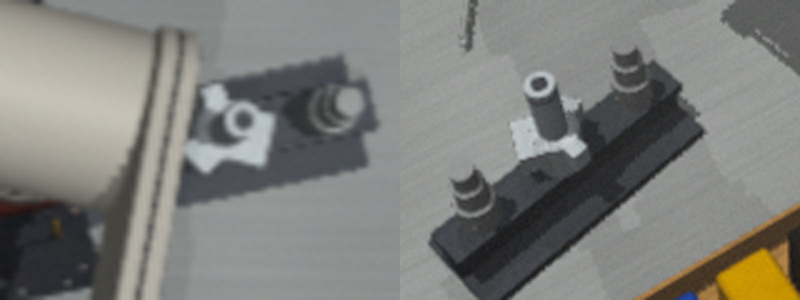

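The hub stands upright on the rail between the spindles, with its stem hole at (405,190.5) in the top view and (226,234) in the scene view. I'll check the centring within each camera.

```bash
python3 - <<'E'
from h import *
t=ctrl.camera_params('top');s=ctrl.camera_params('scene')
ex=np.array([np.cos(np.radians(12.3)),np.sin(np.radians(12.3)),0]);ey=np.array([-ex[1],ex[0],0])
for n,q,m in(('top',onz(t,404.6,190.1,172),[594.2,-295.5,172]),('scene',onz(s,225.7,233.7,172),[600.5,-296,172])):
    d=q-np.array(m);print(n,q.round(1),'rail x,y',(d@ex).round(1),(d@ey).round(1))
E
```

```text
top [ 594.3 -294.6  172. ] rail x,y 0.3 0.8
scene [ 600.2 -295.4  172. ] rail x,y -0.2 0.6
```

Centred to within about 1 mm in both views, so I'm handing in.

```bash
python3 -c "
from workcell import ctrl
print(ctrl.close_job())"
```

```text
the job is handed in; nothing more can be done
None
```

The narrow, middle and wide arms were each pressed to the plunger and held for at least half a second, the hub stands upright and released on the rail within about 1 mm of its middle in both camera views, and the job is handed in at about 41 s; no verdict came back, and press depth was judged from contact force and position, not read directly.

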